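# Shut the tagged branch in the bench air box

## Robot

A 6-joint arm with a two-finger parallel gripper is mounted at the origin on a cart in front of the work surface, level with it; the furniture and walls round the work are solid. World frame = base frame: x ahead of the robot, y to its left, z up, the work surface at z = 0. Lengths are in m, angles in rad, forces in N, time in s.
With the tool pointing down it reaches from about 0.375 to 0.975 m from the base axis. Payload 3.8 kg.
Tool frame: the origin (TCP) lies on the mounting face of the last link; the fingertips stand 173 mm ahead of it and the grasp point (between the pads) lies 155 mm ahead of it; z points along the fingers, y is the direction in which the jaws open and shut (so a half turn about z gives the same grasp; the last joint's range is limited). The gripper opens to 85 mm and grips with 20 to 120 N. Pads are 22 mm wide; open, the fingers measure 114 mm over their backs; the gripper's body (76 mm by 85 mm) begins 54 mm behind the grasp point. The pads swing forward as they close: fully open they stand 13 mm farther back than shut.
Start: joints at [1.073, 0.264, 1.604, -0, 1.274, -0.037], TCP at [0.3, 0.605, 0.405] pointing down, gripper open.
Joint ranges: [-2.63, 2.63], [-0.94, 2.18], [0.31, 2.57], [-1.31, 4.45], [0, 2.66], [-2.55, 2.55]. Speed limits (rad/s): [2.57, 2.57, 3.14, 3.14, 3.14, 3.14].

## Interface

Orientations are given as a rotation vector (axis times angle).
In Python, from workcell import bot, imaging, order gives the robot as it stands. The module is installed in compiled form; this text tells all that it offers.
- The arm moves only by the shell command python3 -m creep 'ROWS' [OPENING] [FORCE]. ROWS is JSON, a list of rows, each an object with "slide": the shift along the tool's x, y, z each as a share of 25 mm, from -1 to 1, a list of three; "angular": the turn, a rotation vector about the tool's x, y, z each as a share of 4 degrees, from -1 to 1, a list of three. A call has 1 to 5 rows; each row shifts and turns the commanded pose from where the row before left it, along the tool's axes as they then stand; what a row does not reach is not made up. A row lasts 1/12 s, in which the tool goes at most 41.7 mm and 7.16 degrees, less where a joint would pass 70% of its speed; a pose out of reach is approached as far as the arm can. A call with a number of a shift or a turn outside -1 to 1 is refused whole. A call with a gripper value outside its range is refused whole. OPENING is the closure, from -1 (fully open) to 1 (shut), set as the call begins (- or left out, the last holds). The fingers move at their own pace and stop on an object; FORCE is the grip in N (left out, the last holds). Time passes only in rows, so rows that do not move let the fingers close. It gives the time, the measured TCP pose, the force and the opening at its end, in the units of the state.
- bot.read_state(): the state, without advancing time (a new reading comes with each control period).
- imaging.read_camera(name): name is "scene" or "side" or "wrist"; returns (picture, depth): 400x640x3 uint8, red, green, blue; 400x640 float32, m along the optical axis (not along the pixel's ray), 0 where there is no reading.
- imaging.camera_model(name): a dict with "fovy" (degrees; the focal length in pixels is half the picture's height over the tangent of half this angle, whatever the lens; pixels are square), "cx", "cy" (the principal point, pixels), "camera_from_world" (4x4, takes a point from world to camera coordinates); the wrist camera has in their place "tool_from_camera" (4x4, takes a point from camera to tool coordinates, whose origin is the TCP and whose axes are the flange's). Camera axes: x right, y down, z forward; pixel columns grow to the right and rows downward; lengths in m; the calibration is good to about 2 mm. The wrist camera is an equidistant fisheye: a pixel r from the principal point sees the ray r / f radians off the axis. A picture is of the moment at which its call begins: read the wrist's pose just before it. camera_model takes no time and is no camera call.
- order.finish_job(): hands the job in, once; it reports no verdict.
The state is a dict: "time": time; "q": joint angles; "joint_vel": joint speeds; "joint_torque": joint torques, N m; "tool_pos": TCP position; "tcp_rot": TCP orientation; "wrist_force": force on the tool from outside, world axes, zero at the start; "torque": the same for the moment, N m; "width": opening from 0.0 (shut) to 1.0 (fully open).
Only numpy, scipy, OpenCV 4.12 (cv2) and the standard library are available. Lean on these libraries where they do the work, as an engineer would, in place of code of your own. Each camera call takes 0.05 s, during which the arm holds its last target.

## Task

Before the compressor hose is coupled up, shut off the tagged branch in the dark grey compressed-air box: push the flat cover straight back (away from the robot) along its guides as far as it goes, push the lever that carries the round tag plate a quarter turn clockwise, fully against its stop across its pipe, then push the cover fully forward again so that no shavings get in. Nothing needs gripping, pushing with the fingertips does it all: never lift the cover off its runners, leave the other lever as it is, and do not disturb the plane, the spool clamp and the sanding block beside the box.

Things in the scene. Friction and masses are not known exactly. Their poses are not given: they have to be found in the camera images.
- air_box: Dark grey air box screwed to the bench, 294 mm wide (y), 76 mm high at the guide strips along both sides. Origin: bench height, under the middle of the front (valve) compartment; x back (away from the robot), y left, z up. Compartment open on top x -55 to 65, y -127 to 127 mm once uncovered; front wall to x -76, z 75; couplings and gauge in front to x -105. The cover parks behind, x 65 to 203.
- cover: Loose flat metal cover, 146 x 275 x 4 mm, about 0.4 kg, lying on runners, upper face 70 mm above the bench, 2 mm play to the guide strip at each side; nothing holds it down. Slides along box x with a few newtons between solid stops: its origin reads box x 0 (forward, closed) to 126 mm (back, open); starts 0 to 6 mm. Origin: underside, 2 mm in front of its middle; axes as the box.
- cover_pull (a point): Middle of the cover's pull: an upstanding lip 90 mm wide (box y), 4 mm thick, its top 90 mm above the bench, the point at 80 mm. It stands 20 mm in front of the cover's origin: box x -20 mm when the cover is fully forward, +106 mm when fully back. The lip's riveted foot, 3 mm high, runs 20 mm back from it on the plate.
- tagged_lever (a joint): Angle of the tagged valve's lever: 0 = open, lever along its pipe, pointing to the front (box -x); grows clockwise seen from above, the lever swinging to the left (box +y); 1.571 = shut, pointing to box +y, against a solid stop. Starts between 0 and 0.35. Stiff: about 0.2 N m (some 4 N at the grip); stays where it is left.
- tagged_grip (a point): Middle of the black grip sleeve (36 long, 16 wide, 10 mm thick, 46 mm above the bench) of the tagged lever, 62 mm from the pivot; the lever ends at 80 mm. The tag is a flat brass disc 32 mm across, 2.5 mm thick, riveted on top between pivot and sleeve; the plain lever has none. Pipes and valve bodies below reach up to 36 mm, the gland at the pivot 42 mm.
- tagged_axis (a point): Point on the pivot of the tagged lever, 46 mm above the bench, at box x 32 mm; it stands either in the right place (box y -60 mm) or in the left place (box y 42 mm), the plain valve in the other.
- plain_lever (a joint): Angle of the lever of the other valve, alike but without the tag disc; same meaning of the values. Starts between 0 and 0.35; to be left alone.
- plain_grip (a point): Middle of the grip sleeve of the plain lever, 62 mm from its pivot, 46 mm above the bench.
- finger_plane: Bystander: small brass finger plane, 29 x 60 x 31 mm, loose on the bench to the left of the box; origin at its underside.
- spool_clamp: Bystander: upright wooden spool clamp with a wing nut, 35 x 35 x 68 mm, loose on the bench to the left of the box; origin at its underside.
- sanding_block: Bystander: cork sanding block 46 x 90 x 27 mm, loose on the bench to the right of the box; origin at its underside.

How it is judged:
On the way, in this order (a step that is already met when the one before it is completed fails the run):
1. the cover is pushed back to its rear stop (within 14 mm) (x of cover_pull in the frame of air_box above 0.092 m), for 0.2 s.
2. the tagged lever is pushed shut (within 5 degrees of its stop) (value of joint tagged_lever above 1.484 rad), for 0.2 s.
3. the cover is pushed forward again to its front stop (within 10 mm) (x of cover_pull in the frame of air_box below -0.01 m), for 0.2 s.
At the end, for the whole second after the job is handed in: The tagged lever is shut (within 5 degrees of its stop), the cover lies at rest flat on its runners within 10 mm of its front stop, and the plain lever stands where it was (grip within 10 mm) (x of cover_pull in the frame of air_box below -0.01 m and height (world z) of cover_pull between 0.076 and 0.084 m and linear speed of cover below 0.01 m/s and value of joint tagged_lever above 1.484 rad and distance of plain_grip from where it was at the start of the episode below 0.01 m); the robot touches nothing.
It fails at once if the cover is lifted (12 mm) or tipped (0.12 rad) off its runners (height (world z) of cover_pull above 0.092 m or angle between cover_pull's own z axis and vertical above 0.12 rad).
It fails at once if the plain lever is moved (grip by more than 10 mm) (distance of plain_grip from where it was at the start of the episode above 0.01 m).
It fails at once if a bystander is moved by more than 20 mm or lifted (distance of any of finger_plane, spool_clamp, sanding_block from where it was at the start of the episode above 0.02 m).
It also fails if it takes over 54 s, if anything falls off the work surface, if the arm or the gripper's body presses on something with over 40 N, if the wrist force passes 120 N, or if a joint passes its speed limit or range.

## Working session

There is one attempt and no reset: what is moved stays moved. The work goes in short steps, Python scripts to look and compute and a shell command to move; the robot and the scene stay as the last step left them, time stands still between calls to the robot, and variables do not carry over. Pictures are saved under pics/ and viewed, and the job is handed in when it is done.

```bash
mkdir -p pics; ls; python3 - <<'E'
from workcell import bot, imaging
import cv2, numpy as np
s=bot.read_state(); print({k:np.round(v,4).tolist() for k,v in s.items()})
for n in ("scene","side","wrist"):
    p,d=imaging.read_camera(n); cv2.imwrite(f"pics/a_{n}.png",p[:,:,::-1]); np.save(f"pics/a_{n}.npy",d)
    m=imaging.camera_model(n); print(n,{k:np.round(v,4).tolist() for k,v in m.items()})
E
```

```text
pics
{'time': 0.0, 'q': [1.0731, 0.2648, 1.6054, 0.0, 1.2737, -0.0369], 'joint_vel': [-0.0012, -0.0005, -0.002, 0.0011, 0.0007, -0.0006], 'joint_torque': [-0.0016, -51.5089, -36.7317, -0.0002, 0.0131, -0.0], 'tool_pos': [0.3, 0.6043, 0.4033], 'tcp_rot': [-0.7173, -3.058, 0.0035], 'wrist_force': [0.1192, -0.1549, -0.2927], 'torque': [-0.0033, -0.0167, -0.0069], 'width': 1.002}
scene {'fovy': 54.776, 'cx': 314.6965, 'cy': 198.3715, 'camera_from_world': [[0.8039, -0.5945, 0.0193, -0.3926], [-0.4284, -0.6011, -0.6746, 0.3108], [0.4126, 0.5341, -0.7379, 0.8575], [0.0, 0.0, 0.0, 1.0]]}
side {'fovy': 43.2738, 'cx': 321.2093, 'cy': 191.1369, 'camera_from_world': [[0.8338, -0.5517, -0.0208, -0.4459], [-0.2941, -0.4119, -0.8625, 0.244], [0.4672, 0.7252, -0.5057, 0.9065], [0.0, 0.0, 0.0, 1.0]]}
wrist {'fovy': 65.7065, 'cx': 314.3444, 'cy': 198.3693, 'tool_from_camera': [[0.0019, -0.9648, -0.263, 0.0652], [1.0, 0.0018, 0.0004, -0.0005], [0.0, -0.263, 0.9648, 0.0322], [0.0, 0.0, 0.0, 1.0]]}
```

View pics/a_scene.png

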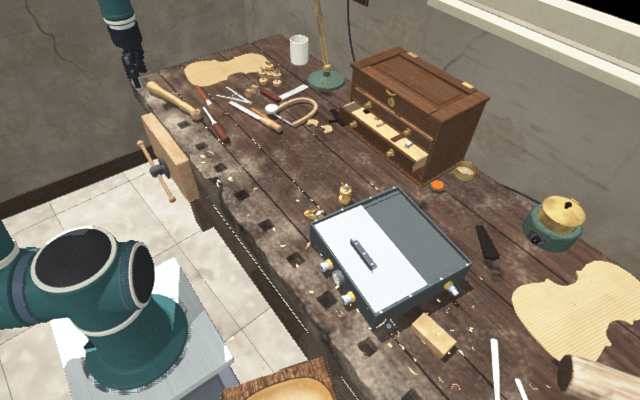

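View pics/a_side.png

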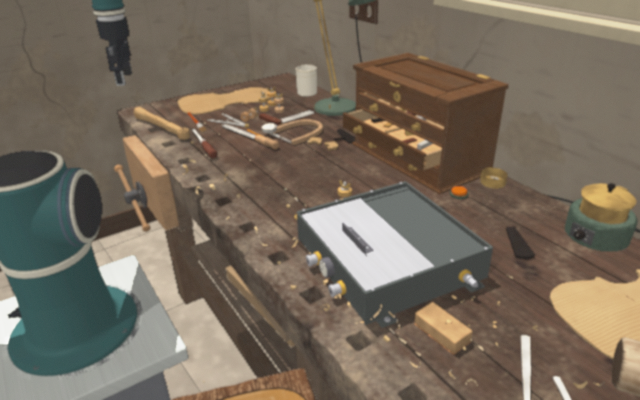

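View pics/a_wrist.png

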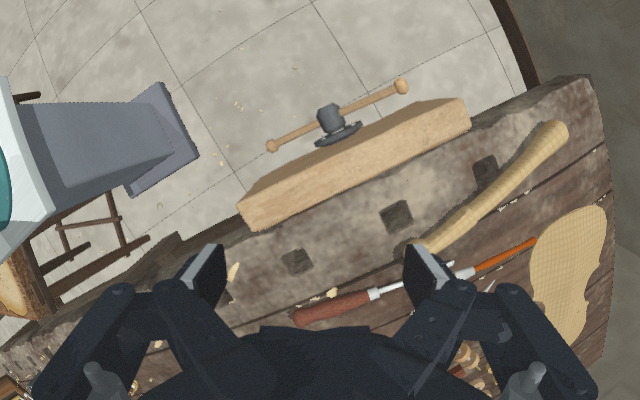

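The scene picture shows the closed box at about (390,255). The white cover spans about (312,225) to (430,290), with the dark lip at (363,254). I'll measure these next.

```bash
cat > h.py <<'E'
import numpy as np, cv2
from workcell import bot, imaging
from scipy.spatial.transform import Rotation as R
def cam(n):
    m=imaging.camera_model(n); return m, 200/np.tan(np.radians(m['fovy']/2))
def ray(n,uv,z,T=None):
    """pixel(s)->world point at plane z"""
    m,f=cam(n); uv=np.atleast_2d(uv).astype(float)
    d=np.c_[uv[:,0]-m['cx'],uv[:,1]-m['cy']]
    if n=='wrist':
        r=np.hypot(d[:,0],d[:,1])+1e-12; th=r/f
        c=np.c_[d/r[:,None]*np.sin(th)[:,None],np.cos(th)]
        W=T@np.array(m['tool_from_camera'])
    else:
        c=np.c_[d/f,np.ones(len(d))]; W=np.linalg.inv(np.array(m['camera_from_world']))
    dw=c@W[:3,:3].T; o=W[:3,3]
    return o+dw*((z-o[2])/dw[:,2])[:,None]
def proj(n,P,T=None):
    m,f=cam(n); P=np.atleast_2d(P)
    if n=='wrist':
        C=np.linalg.inv(T@np.array(m['tool_from_camera'])); c=P@C[:3,:3].T+C[:3,3]
        rho=np.hypot(c[:,0],c[:,1]); th=np.arctan2(rho,c[:,2])
        return c[:,:2]/rho[:,None]*(f*th)[:,None]+[m['cx'],m['cy']]
    C=np.array(m['camera_from_world']); c=P@C[:3,:3].T+C[:3,3]
    return c[:,:2]/c[:,2:]*f+[m['cx'],m['cy']]
def toolT(s=None):
    s=s or bot.read_state(); T=np.eye(4); T[:3,:3]=R.from_rotvec(s['tcp_rot']).as_matrix(); T[:3,3]=s['tool_pos']; return T
E
python3 - <<'E'
from h import *
for n,box in (("scene",(300,180,480,340)),("side",(290,170,500,330))):
    p=cv2.imread(f"pics/a_{n}.png"); x0,y0,x1,y1=box
    g=cv2.cvtColor(p,cv2.COLOR_BGR2HSV); m=((g[:,:,2]>140)&(g[:,:,1]<40)).astype(np.uint8)
    k=np.zeros_like(m);k[y0:y1,x0:x1]=m[y0:y1,x0:x1]
    c=max(cv2.findContours(k,0,1)[0],key=cv2.contourArea)
    h=cv2.convexHull(c); q=cv2.approxPolyDP(h,6,True)[:,0]
    print(n,cv2.contourArea(c),q.tolist()); w=ray(n,q,.07); print(np.round(w,4).tolist())
    print(np.round(np.linalg.norm(w-np.roll(w,-1,0),axis=1),4))
    # dark box
    cv2.imwrite(f"pics/b_{n}.png",cv2.resize(p[y0:y1,x0:x1],None,fx=3.7,fy=3.7,interpolation=cv2.INTER_CUBIC))
E
```

```text
scene 5831.0 [[315, 224], [363, 206], [427, 284], [374, 312]]
[[0.4784, -0.0125, 0.07], [0.6207, -0.0381, 0.07], [0.5826, -0.3031, 0.07], [0.4375, -0.2824, 0.07]]
[0.1445 0.2677 0.1466 0.273 ]
side 6143.0 [[302, 215], [360, 198], [433, 266], [364, 290]]
[[0.4754, -0.0178, 0.07], [0.6191, -0.0338, 0.07], [0.5819, -0.3026, 0.07], [0.4386, -0.2822, 0.07]]
[0.1445 0.2714 0.1448 0.2669]
```

View pics/b_scene.png

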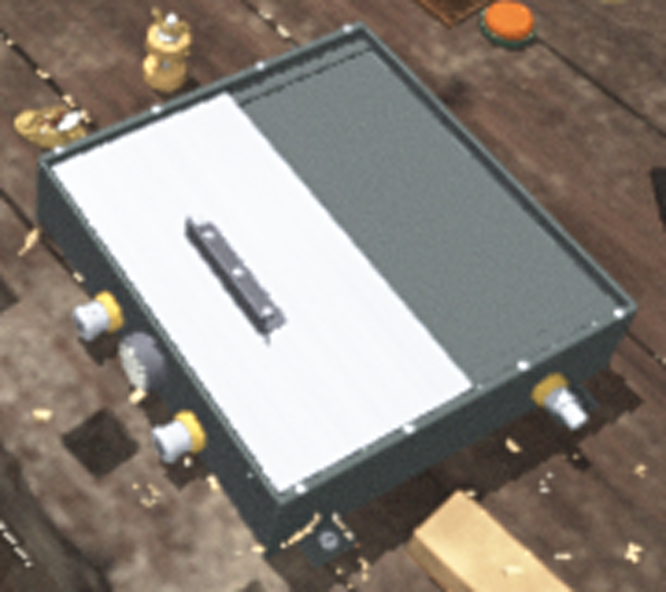

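View pics/b_side.png

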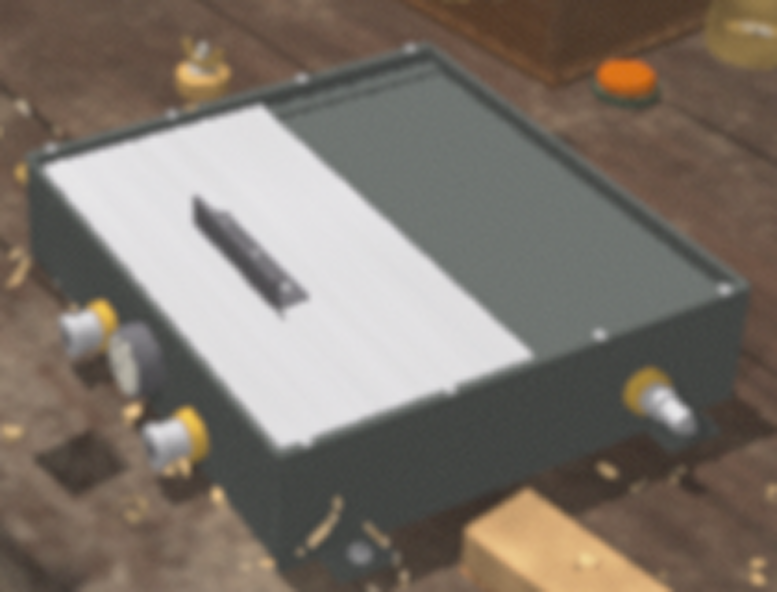

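```bash
python3 - <<'E'
from h import *
c=lambda L,x0,y0:np.array(L)/3.7+[x0,y0]
# outer corners FL FR RL RR at z .076, and lip top ends (z .09)
S=c([[38,160],[281,495],[358,25],[636,305]],300,180); D=c([[30,157],[280,450],[428,46],[748,288]],290,170)
for n,q in(("scene",S),("side",D)):
    w=ray(n,q,.076)[:,:2]; FL,FR,RL,RR=w
    print(n,np.round(w,4).tolist(),"front w",np.linalg.norm(FL-FR),"rear",np.linalg.norm(RL-RR),"len",np.linalg.norm(FL-RL),np.linalg.norm(FR-RR))
    for a,b in((FR,FL),(RR,RL)): v=b-a; print(" yaw y",np.degrees(np.arctan2(-v[0],v[1])))
    for a,b in((FR,RR),(FL,RL)): v=b-a; print(" yaw x",np.degrees(np.arctan2(v[1],v[0])))
    yaw=np.radians(-8.1); ex=np.array([np.cos(yaw),np.sin(yaw)]); print(" origin",(FL+FR)/2+.076*ex)
for n,q in(("scene",c([[190,217],[267,330]],300,180)),("side",c([[197,197],[283,305]],290,170))):
    w=ray(n,q,.09); print("lip",np.round(w,4),np.linalg.norm(w[0]-w[1]))
E
```

```text
scene [[0.4671, -0.0072], [0.4355, -0.2896], [0.7419, -0.0426], [0.7098, -0.3278]] front w 0.2841464625117444 rear 0.28697729879554573 len 0.2770715577349097 0.2769256751824871
 yaw y -6.3818654546739575
 yaw y -6.423348054644311
 yaw x -7.926870350293148
 yaw x -7.340539844541409
 origin [ 0.52652068 -0.15913329]
side [[0.4693, -0.0124], [0.4341, -0.2923], [0.7425, -0.0475], [0.7061, -0.3322]] front w 0.28212816460321494 rear 0.2870841671662195 len 0.27551392658758395 0.27486033538228116
 yaw y -7.150391868943646
 yaw y -7.292497386148194
 yaw x -8.342534097309043
 yaw x -7.3091554870340865
 origin [ 0.52694673 -0.16308368]
lip [[ 0.5136 -0.1135  0.09  ]
 [ 0.4964 -0.2078  0.09  ]] 0.09582441030329313
lip [[ 0.5119 -0.1184  0.09  ]
 [ 0.4909 -0.2211  0.09  ]] 0.10483426991338939
```

```bash
python3 -m creep '[{"slide":[0,0,0],"angular":[0,0,-0.9]},{"slide":[0,0,0],"angular":[0,0,-0.9]},{"slide":[0,0,0],"angular":[0,0,-0.9]},{"slide":[0,0,0],"angular":[0,0,-0.9]},{"slide":[0,0,0],"angular":[0,0,-0.9]}]' 1 20
```

```text
time: 0.57
tool_pos: [0.3001, 0.6045, 0.4041]
tcp_rot: [-0.225, -3.133, 0.001]
wrist_force: [0.0, 0.4, 0.3]
width: 0.299
```

```bash
r='' ; python3 -m creep '[{"slide":[-0.34,-0.97,0.1],"angular":[0,0,0]},{"slide":[-0.34,-0.97,0.1],"angular":[0,0,0]},{"slide":[-0.34,-0.97,0.1],"angular":[0,0,0]},{"slide":[-0.34,-0.97,0.1],"angular":[0,0,0]},{"slide":[-0.34,-0.97,0.1],"angular":[0,0,0]}]'
python3 -m creep '[{"slide":[-0.34,-0.97,0.1],"angular":[0,0,0]},{"slide":[-0.34,-0.97,0.1],"angular":[0,0,0]},{"slide":[-0.34,-0.97,0.1],"angular":[0,0,0]},{"slide":[-0.34,-0.97,0.1],"angular":[0,0,0]},{"slide":[-0.34,-0.97,0.1],"angular":[0,0,0]}]'
python3 -m creep '[{"slide":[-0.34,-0.97,0.1],"angular":[0,0,0]},{"slide":[-0.34,-0.97,0.1],"angular":[0,0,0]},{"slide":[-0.34,-0.97,0.1],"angular":[0,0,0]},{"slide":[-0.34,-0.97,0.1],"angular":[0,0,0]},{"slide":[-0.34,-0.97,0.1],"angular":[0,0,0]}]'
```

```text
time: 0.98
tool_pos: [0.3244, 0.4772, 0.3916]
tcp_rot: [-0.23, -3.133, 0.001]
wrist_force: [0.4, -0.4, 0.0]
width: 0.0
time: 1.4
tool_pos: [0.3487, 0.3509, 0.3792]
tcp_rot: [-0.23, -3.133, 0.001]
wrist_force: [0.6, -1.0, -0.6]
width: 0.0
time: 1.82
tool_pos: [0.3729, 0.2248, 0.3669]
tcp_rot: [-0.23, -3.133, 0.0]
wrist_force: [0.2, 0.0, 0.7]
width: -0.001
```

```bash
python3 -m creep '[{"slide":[-0.34,-0.96,0.1],"angular":[0,0,0]},{"slide":[-0.34,-0.96,0.1],"angular":[0,0,0]},{"slide":[-0.34,-0.96,0.1],"angular":[0,0,0]},{"slide":[-0.34,-0.96,0.1],"angular":[0,0,0]},{"slide":[-0.34,-0.96,0.1],"angular":[0,0,0]}]'
python3 -m creep '[{"slide":[-0.34,-0.96,0.1],"angular":[0,0,0]},{"slide":[-0.34,-0.96,0.1],"angular":[0,0,0]},{"slide":[-0.34,-0.96,0.1],"angular":[0,0,0]},{"slide":[-0.34,-0.96,0.1],"angular":[0,0,0]},{"slide":[-0.34,-0.96,0.1],"angular":[0,0,0]}]'
python3 -m creep '[{"slide":[-0.34,-0.96,0.1],"angular":[0,0,0]},{"slide":[-0.34,-0.96,0.1],"angular":[0,0,0]},{"slide":[-0.34,-0.96,0.1],"angular":[0,0,0]},{"slide":[-0.34,-0.96,0.1],"angular":[0,0,0]},{"slide":[0,0,0],"angular":[0,0,0]}]'
python3 - <<'E'
from h import *
s=bot.read_state(); np.save("pics/c_T.npy",toolT(s)); p,d=imaging.read_camera("wrist"); cv2.imwrite("pics/c_wrist.png",p[:,:,::-1]); np.save("pics/c_d.npy",d)
E
```

```text
time: 2.23
tool_pos: [0.3974, 0.0999, 0.3545]
tcp_rot: [0.23, 3.133, 0.0]
wrist_force: [0.6, -0.4, 0.4]
width: -0.0
time: 2.65
tool_pos: [0.422, -0.025, 0.342]
tcp_rot: [0.23, 3.133, 0.0]
wrist_force: [0.9, 0.5, 0.9]
width: -0.002
time: 3.07
tool_pos: [0.4422, -0.1268, 0.3319]
tcp_rot: [0.235, 3.133, -0.003]
wrist_force: [0.3, -0.4, 0.1]
width: 0.002
```

View pics/c_wrist.png

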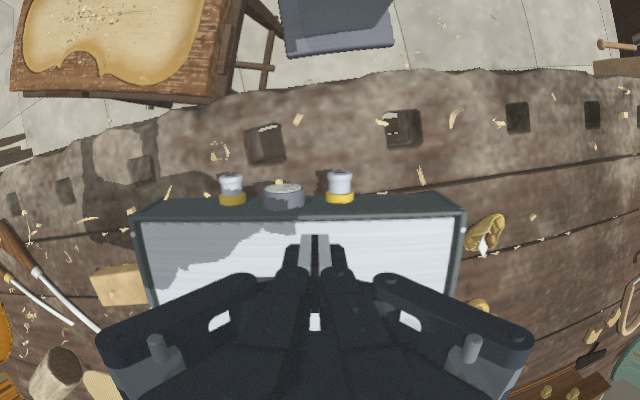

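The wrist picture shows the box's front wall from about (133,218) to (465,212), the cover inside its guide strips, and the shut fingertips at (315,240). Next I'll refine the box pose from the front corners.

```bash
python3 - <<'E'
from h import *
T=np.load("pics/c_T.npy"); p=cv2.imread("pics/c_wrist.png")
cv2.imwrite("pics/c_crop.png",cv2.resize(p[180:310,110:500],None,fx=2,fy=2,interpolation=cv2.INTER_CUBIC))
w=ray("wrist",[[133,219],[465,212]],.075,T)[:,:2]; print(w,np.linalg.norm(w[0]-w[1]))
v=w[1]-w[0]; yaw=np.arctan2(-v[0],v[1]); print(np.degrees(yaw)); ex=np.array([np.cos(yaw),np.sin(yaw)]); print(w.mean(0)+.076*ex)
print("tool x,y",T[:3,:2].T, T[:3,3]+.173*T[:3,2])
E
```

```text
[[ 0.43325938 -0.2866012 ]
 [ 0.46783808 -0.00576715]] 0.2829548608112845
-7.019419342915788
[ 0.52597909 -0.15547181]
tool x,y [[-9.88847364e-01  1.48931976e-01 -3.97593287e-04]
 [ 1.48932448e-01  9.88845817e-01 -1.75408650e-03]] [ 0.44223611 -0.12709375  0.15885906]
```

View pics/c_crop.png

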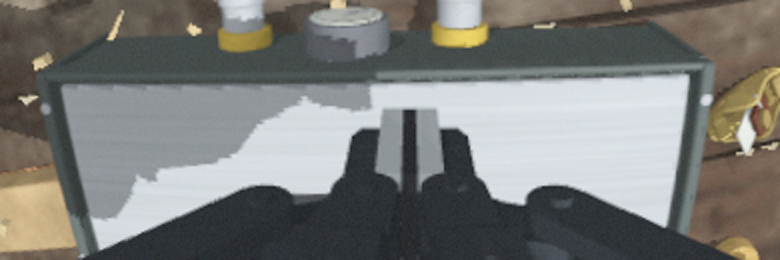

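```bash
python3 -m creep '[{"slide":[-0.64,-0.8,0],"angular":[0,0,-0.2]},{"slide":[-0.64,0,0.9],"angular":[0,0,0]},{"slide":[0,0,0.9],"angular":[0,0,0]},{"slide":[0,0,0.9],"angular":[0,0,0]},{"slide":[0,0,0],"angular":[0,0,0]}]'
cat >> h.py <<'E'
O=np.array([.5255,-.159]); YAW=np.radians(-7.8); EX=np.array([np.cos(YAW),np.sin(YAW)]); EY=np.array([-EX[1],EX[0]])
def st():
    s=bot.read_state(); T=toolT(s); t=T[:3,3]+.173*T[:3,2]; d=t[:2]-O
    print("t %.2f tip box x %.4f y %.4f z %.4f yaw_err %.2f  F %s w %.2f"%(s['time'],d@EX,d@EY,t[2],np.degrees(np.arctan2(-T[0,1],T[1,1])-YAW),np.round(s['wrist_force'],1),s['width']))
def box(p): d=np.asarray(p)[...,:2]-O; return np.stack([d@EX,d@EY],-1)
def snap(n,tag):
    T=toolT(); p,d=imaging.read_camera(n); cv2.imwrite(f"pics/{tag}.png",p[:,:,::-1]); np.save(f"pics/{tag}_T.npy",T); np.save(f"pics/{tag}_d.npy",d); return p,d,T
E
python3 -c "
from h import *
st(); snap('wrist','d_wrist')
for n in('scene','side'):
    p,d,T=snap(n,'d_'+n); cv2.imwrite('pics/d_%s_c.png'%n,cv2.resize(p[150:340,290:490,::-1],None,fx=3,fy=3,interpolation=cv2.INTER_CUBIC))
"
```

```text
time: 3.53
tool_pos: [0.4681, -0.1462, 0.2601]
tcp_rot: [-0.207, -3.126, -0.005]
wrist_force: [-0.9, 0.8, -0.9]
width: 0.002
t 3.53 tip box x -0.0601 y 0.0053 z 0.0871 yaw_err 0.23  F [-0.9  0.8 -0.9] w 0.00
```

View pics/d_scene_c.png

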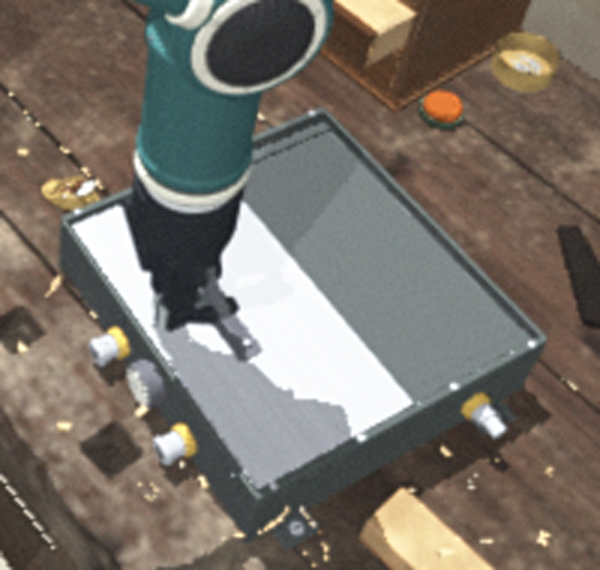

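View pics/d_wrist.png

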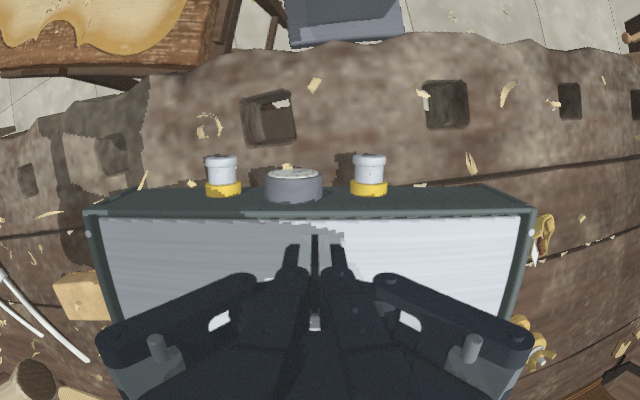

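```bash
python3 -m creep '[{"slide":[0,-0.16,0.3],"angular":[0,0,0]},{"slide":[0,0,0],"angular":[0,0,0]},{"slide":[-0.3,0,0],"angular":[0,0,0]},{"slide":[-0.3,0,0],"angular":[0,0,0]},{"slide":[-0.3,0,0],"angular":[0,0,0]}]'; python3 -c "from h import *;st()"
python3 -m creep '[{"slide":[-0.3,0,0],"angular":[0,0,0]},{"slide":[-0.3,0,0],"angular":[0,0,0]},{"slide":[-0.3,0,0],"angular":[0,0,0]}]'; python3 -c "
from h import *
st()
for n in('side',):
    p,d,T=snap(n,'e_'+n); cv2.imwrite('pics/e_%s_c.png'%n,cv2.resize(p[150:340,290:490,::-1],None,fx=3,fy=3,interpolation=cv2.INTER_CUBIC))"
```

```text
time: 4.1
tool_pos: [0.4933, -0.1551, 0.258]
tcp_rot: [0.209, 3.133, -0.001]
wrist_force: [-8.7, 1.8, 3.0]
width: -0.003
t 4.10 tip box x -0.0322 y -0.0006 z 0.0850 yaw_err 0.19  F [-8.7  1.8  3. ] w -0.00
time: 4.35
tool_pos: [0.5147, -0.1578, 0.2572]
tcp_rot: [-0.208, -3.132, -0.001]
wrist_force: [-5.0, 0.5, 4.1]
width: -0.002
t 4.35 tip box x -0.0114 y -0.0002 z 0.0842 yaw_err 0.21  F [-5.   0.5  4.1] w -0.00
```

View pics/e_side_c.png

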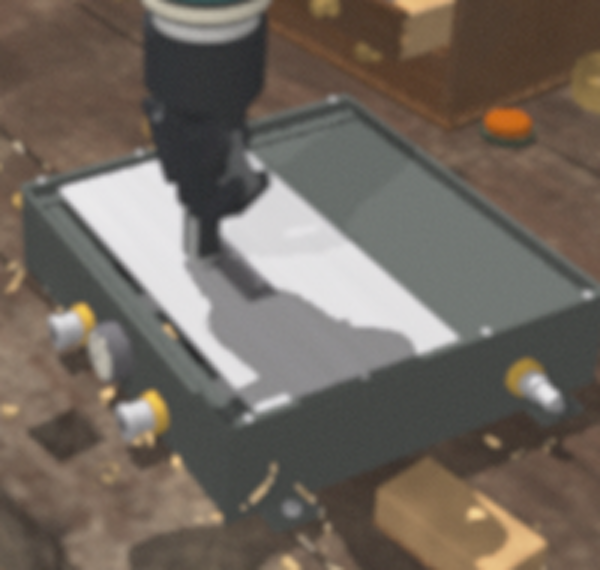

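```bash
sed -i 's/\.173\*T/.186*T/' h.py
python3 -m creep '[{"slide":[-0.3,0,-0.12],"angular":[0,0,0]},{"slide":[-0.4,0,0],"angular":[0,0,0]},{"slide":[-0.4,0,0],"angular":[0,0,0]},{"slide":[-0.4,0,0],"angular":[0,0,0]},{"slide":[-0.4,0,0],"angular":[0,0,0]}]'; python3 -c "from h import *;st()"
python3 -m creep '[{"slide":[-0.4,0,0],"angular":[0,0,0]},{"slide":[-0.4,0,0],"angular":[0,0,0]},{"slide":[-0.4,0,0],"angular":[0,0,0]},{"slide":[-0.3,0,0],"angular":[0,0,0]}]'; python3 -c "from h import *;st()"
```

```text
time: 4.82
tool_pos: [0.5628, -0.1642, 0.26]
tcp_rot: [-0.208, -3.135, -0.0]
wrist_force: [-2.5, 0.7, -1.5]
width: 0.001
t 4.82 tip box x 0.0377 y -0.0001 z 0.0740 yaw_err 0.20  F [-2.5  0.7 -1.5] w 0.00
time: 5.15
tool_pos: [0.6002, -0.1692, 0.2602]
tcp_rot: [0.208, 3.134, -0.0]
wrist_force: [-1.8, 0.5, -1.9]
width: 0.002
t 5.15 tip box x 0.0755 y -0.0000 z 0.0742 yaw_err 0.20  F [-1.8  0.5 -1.9] w 0.00
```

```bash

python3 -m creep '[{"slide":[-0.2,0,0],"angular":[0,0,0]},{"slide":[-0.15,0,0],"angular":[0,0,0]},{"slide":[-0.1,0,0],"angular":[0,0,0]}]'; python3 -c "from h import *;st()"
python3 -m creep '[{"slide":[-0.1,0,0],"angular":[0,0,0]},{"slide":[-0.1,0,0],"angular":[0,0,0]}]'; python3 -c "from h import *;st()"

```

```text
time: 5.4
tool_pos: [0.6104, -0.1706, 0.2602]
tcp_rot: [-0.208, -3.134, -0.0]
wrist_force: [-2.1, 0.4, -0.3]
width: 0.001
t 5.40 tip box x 0.0856 y 0.0001 z 0.0742 yaw_err 0.21  F [-2.1  0.4 -0.3] w 0.00
time: 5.57
tool_pos: [0.6148, -0.1712, 0.2602]
tcp_rot: [-0.208, -3.134, -0.0]
wrist_force: [-1.4, -0.5, -0.2]
width: -0.004
t 5.57 tip box x 0.0901 y 0.0000 z 0.0742 yaw_err 0.19  F [-1.4 -0.5 -0.2] w -0.00
```

```bash

python3 -m creep '[{"slide":[-0.1,0,0],"angular":[0,0,0]},{"slide":[-0.1,0,0],"angular":[0,0,0]},{"slide":[-0.05,0,0],"angular":[0,0,0]}]'; python3 -c "
from h import *
st()
for n in('scene','side','wrist'):
    p,d,T=snap(n,'f_'+n); cv2.imwrite('pics/f_%s_c.png'%n,cv2.resize(p[150:340,290:490,::-1],None,fx=3,fy=3,interpolation=cv2.INTER_CUBIC))"
```

```text
time: 5.82
tool_pos: [0.6195, -0.1713, 0.2599]
tcp_rot: [-0.208, -3.128, -0.003]
wrist_force: [-12.5, 4.1, 7.6]
width: -0.001
t 5.82 tip box x 0.0934 y 0.0009 z 0.0739 yaw_err 0.20  F [-12.5   4.1   7.6] w -0.00
```

View pics/f_wrist.png

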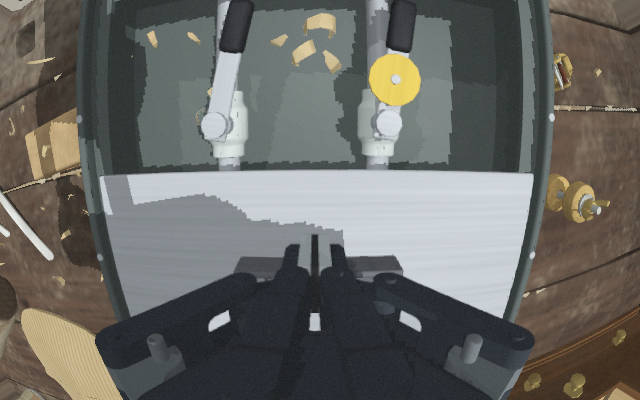

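View pics/f_scene_c.png

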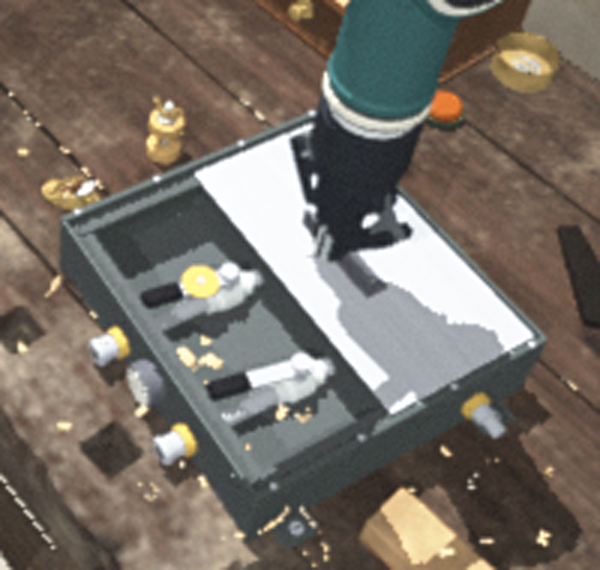

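The cover is at its rear stop with 12.5 N on the wrist. The brass tag disc at (395,79) in the wrist view is on the left lever, whose pivot is at (388,125). The plain lever's pivot is at (214,125).

```bash
python3 -c "
from h import *
T=np.load('pics/f_wrist_T.npy')
print(np.round(box(ray('wrist',[[388,125],[401,22],[390,22],[414,22],[214,125],[237,25],[223,25],[252,25]],.05,T)),4))
print(np.round(box(ray('wrist',[[101,177],[533,174]],.07,T)),4))
"
python3 -m creep '[{"slide":[0.4,0,0],"angular":[0,0,0]},{"slide":[0.6,0,-0.8],"angular":[0,0,0]},{"slide":[0.8,0,-0.8],"angular":[0,0,0]}]'; python3 -c "from h import *;st()"
```

```text
[[ 0.0319  0.0426]
 [-0.0313  0.0504]
 [-0.0306  0.0437]
 [-0.0323  0.0586]
 [ 0.0317 -0.0593]
 [-0.0282 -0.0456]
 [-0.029  -0.0542]
 [-0.0275 -0.0366]]
[[ 0.0579 -0.132 ]
 [ 0.0545  0.1365]]
time: 6.22
tool_pos: [0.5766, -0.1661, 0.2997]
tcp_rot: [0.208, 3.134, 0.0]
wrist_force: [-0.2, -0.2, -0.0]
width: -0.004
t 6.22 tip box x 0.0517 y -0.0001 z 0.1137 yaw_err 0.21  F [-0.2 -0.2 -0. ] w -0.00
```

```bash

python3 -m creep '[{"slide":[0.8,0.16,0],"angular":[0,0,0]},{"slide":[0.8,0.16,0],"angular":[0,0,0]},{"slide":[0.8,0.16,0],"angular":[0,0,0]},{"slide":[0.8,0,0],"angular":[0,0,0]},{"slide":[0,0,0],"angular":[0,0,0]}]'; python3 -c "from h import *;st()"
python3 -m creep '[{"slide":[0,0,0.7],"angular":[0,0,0]},{"slide":[0,0,0.7],"angular":[0,0,0]},{"slide":[0,0,0.7],"angular":[0,0,0]},{"slide":[0,0,0],"angular":[0,0,0]}]'; python3 -c "
from h import *
st()
for n in('scene','wrist'):
    p,d,T=snap(n,'g_'+n); cv2.imwrite('pics/g_%s_c.png'%n,cv2.resize(p[150:340,290:490,::-1],None,fx=3,fy=3,interpolation=cv2.INTER_CUBIC))"
```

```text
time: 6.63
tool_pos: [0.4962, -0.143, 0.3003]
tcp_rot: [-0.208, -3.135, 0.0]
wrist_force: [0.2, 0.8, -0.7]
width: -0.001
t 6.63 tip box x -0.0312 y 0.0119 z 0.1143 yaw_err 0.20  F [ 0.2  0.8 -0.7] w -0.00
time: 6.97
tool_pos: [0.4981, -0.1434, 0.2451]
tcp_rot: [-0.208, -3.132, -0.001]
wrist_force: [-0.6, 0.2, -0.5]
width: -0.001
t 6.97 tip box x -0.0297 y 0.0119 z 0.0591 yaw_err 0.18  F [-0.6  0.2 -0.5] w -0.00
```

View pics/g_wrist.png

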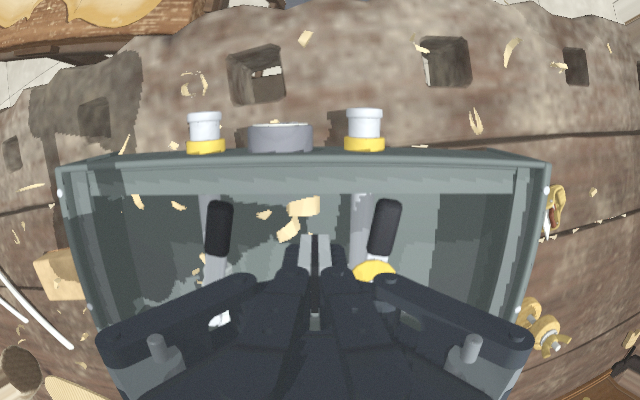

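View pics/g_scene_c.png

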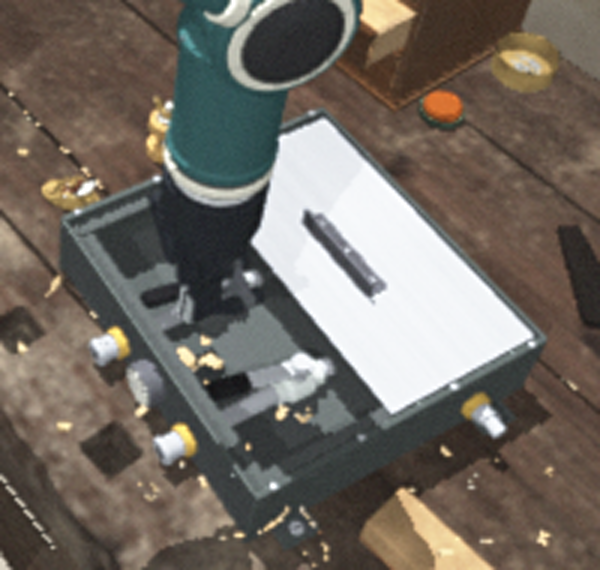

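```bash

python3 -m creep '[{"slide":[0,0,0.6],"angular":[0,0,0]},{"slide":[0,0,0],"angular":[0,0,0]},{"slide":[0,0.3,0],"angular":[0,0,0]},{"slide":[0,0.3,0],"angular":[0,0,0]},{"slide":[0,0.3,0],"angular":[0,0,0]}]'; python3 -c "from h import *;st()"
python3 -m creep '[{"slide":[0,0.3,0],"angular":[0,0,0]},{"slide":[0,0.3,0],"angular":[0,0,0]},{"slide":[0,0,0],"angular":[0,0,0]}]'; python3 -c "from h import *;st()"
```

```text
time: 7.48
tool_pos: [0.5025, -0.1207, 0.2339]
tcp_rot: [0.209, 3.133, -0.0]
wrist_force: [-0.2, 1.0, -0.6]
width: 0.003
t 7.48 tip box x -0.0276 y 0.0348 z 0.0479 yaw_err 0.18  F [-0.2  1.  -0.6] w 0.00
time: 7.73
tool_pos: [0.504, -0.1049, 0.233]
tcp_rot: [0.206, 3.134, 0.001]
wrist_force: [0.0, -0.2, 0.1]
width: -0.003
t 7.73 tip box x -0.0285 y 0.0507 z 0.0470 yaw_err 0.28  F [ 0.  -0.2  0.1] w -0.00
```

```bash
python3 -c "
from h import *
st()
p,d,T=snap('wrist','h_wrist')
cv2.imwrite('pics/h_crop.png',cv2.resize(p[140:340,150:490,::-1],None,fx=2.2,fy=2.2,interpolation=cv2.INTER_CUBIC))"
```

```text
t 7.73 tip box x -0.0285 y 0.0507 z 0.0470 yaw_err 0.28  F [ 0.  -0.2  0.1] w -0.00
```

View pics/h_crop.png

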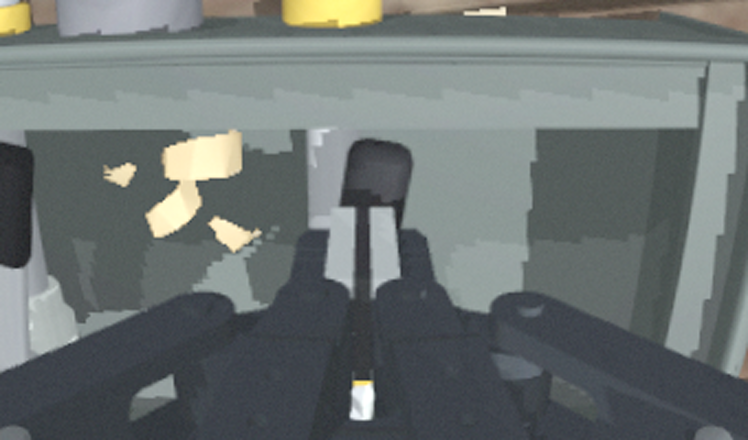

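The crop shows the fingertips over the sleeve at (370,170) without engaging it, so the 173 mm tip offset holds when shut as well. I'll back off and go lower.

```bash
sed -i 's/\.186\*T/.173*T/' h.py
python3 -m creep '[{"slide":[0,-0.7,0],"angular":[0,0,0]},{"slide":[0,-0.7,0],"angular":[0,0,0]},{"slide":[0,0,0],"angular":[0,0,0]},{"slide":[0,0,0.4],"angular":[0,0,0]},{"slide":[0,0,0.35],"angular":[0,0,0]}]'; python3 -c "from h import *;st()"
```

```text
time: 8.2
tool_pos: [0.4994, -0.1411, 0.2136]
tcp_rot: [0.209, 3.133, -0.0]
wrist_force: [-0.4, 0.8, -0.3]
width: 0.003
t 8.20 tip box x -0.0281 y 0.0142 z 0.0406 yaw_err 0.16  F [-0.4  0.8 -0.3] w 0.00
```

```bash

python3 -m creep '[{"slide":[0,0,0],"angular":[0,0,0]}]'; python3 -c "from h import *;st()"
```

```text
time: 8.28
tool_pos: [0.4978, -0.1403, 0.2113]
tcp_rot: [-0.208, -3.13, -0.002]
wrist_force: [-1.1, 0.5, -0.8]
width: -0.001
t 8.28 tip box x -0.0307 y 0.0150 z 0.0383 yaw_err 0.20  F [-1.1  0.5 -0.8] w -0.00
```

```bash

python3 -m creep '[{"slide":[0,0.1,-0.2],"angular":[0,0,0]},{"slide":[0,0.3,0],"angular":[0,0,0]},{"slide":[0,0.3,0],"angular":[0,0,0]},{"slide":[0,0.3,0],"angular":[0,0,0]}]'; python3 -c "from h import *;st()"
python3 -m creep '[{"slide":[0,0.3,0],"angular":[0,0,0]},{"slide":[0,0.3,0],"angular":[0,0,0]}]'; python3 -c "from h import *;st()"
```

```text
time: 8.62
tool_pos: [0.5029, -0.1157, 0.2195]
tcp_rot: [0.207, 3.134, -0.002]
wrist_force: [-0.5, -5.3, 0.1]
width: 0.002
t 8.62 tip box x -0.0280 y 0.0397 z 0.0465 yaw_err 0.24  F [-0.5 -5.3  0.1] w 0.00
time: 8.78
tool_pos: [0.505, -0.1012, 0.2195]
tcp_rot: [0.206, 3.133, -0.003]
wrist_force: [0.4, -4.3, -1.3]
width: -0.005
t 8.78 tip box x -0.0278 y 0.0541 z 0.0465 yaw_err 0.27  F [ 0.4 -4.3 -1.3] w -0.00
```

```bash

python3 -m creep '[{"slide":[-0.1,0.28,0.1],"angular":[0,0,0]},{"slide":[-0.1,0.28,0.08],"angular":[0,0,0]},{"slide":[-0.2,0.24,0],"angular":[0,0,0]},{"slide":[-0.2,0.24,0],"angular":[0,0,0]},{"slide":[-0.2,0.24,0],"angular":[0,0,0]}]'; python3 -c "from h import *;st()
p,d,T=snap('wrist','i_wrist')"
```

```text
time: 9.2
tool_pos: [0.5283, -0.0719, 0.2148]
tcp_rot: [-0.206, -3.134, 0.002]
wrist_force: [-4.0, -4.1, 0.1]
width: 0.004
t 9.20 tip box x -0.0092 y 0.0865 z 0.0418 yaw_err 0.26  F [-4.  -4.1  0.1] w 0.00
```

View pics/i_wrist.png

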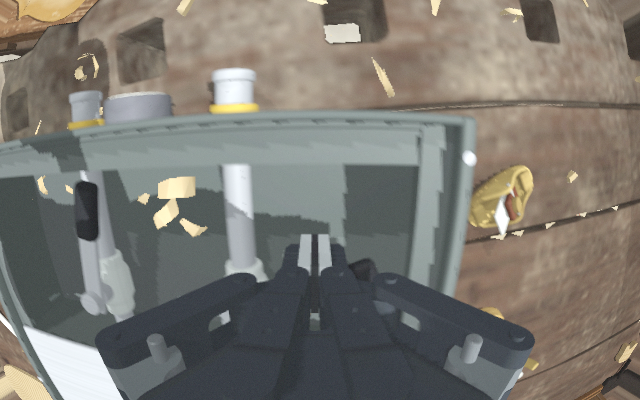

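```bash

python3 -m creep '[{"slide":[-0.25,0.15,0],"angular":[0,0,0]},{"slide":[-0.25,0.1,0],"angular":[0,0,0]},{"slide":[-0.25,0.05,0],"angular":[0,0,0]}]'; python3 -c "from h import *;st()"
python3 -m creep '[{"slide":[-0.15,0,0],"angular":[0,0,0]},{"slide":[-0.1,0,0],"angular":[0,0,0]}]'; python3 -c "from h import *;st()"
```

```text
time: 9.5
tool_pos: [0.5478, -0.0668, 0.2141]
tcp_rot: [-0.208, -3.132, -0.001]
wrist_force: [-4.3, -0.1, 2.1]
width: 0.0
t 9.50 tip box x 0.0092 y 0.0945 z 0.0411 yaw_err 0.22  F [-4.3 -0.1  2.1] w 0.00
time: 9.67
tool_pos: [0.5512, -0.0672, 0.2134]
tcp_rot: [-0.207, -3.121, -0.003]
wrist_force: [-22.1, 2.4, 16.6]
width: -0.0
t 9.67 tip box x 0.0107 y 0.0946 z 0.0404 yaw_err 0.20  F [-22.1   2.4  16.6] w -0.00
```

```bash

python3 -m creep '[{"slide":[0,0,0],"angular":[0,0,0]},{"slide":[0,0,0],"angular":[0,0,0]},{"slide":[0,0,0],"angular":[0,0,0]}]'; python3 -c "from h import *;st()"
python3 -m creep '[{"slide":[0.4,0,0],"angular":[0,0,0]},{"slide":[0.3,0,0],"angular":[0,0,0]},{"slide":[0,0,-0.9],"angular":[0,0,0]},{"slide":[0,0,-0.9],"angular":[0,0,0]},{"slide":[0,0,-0.9],"angular":[0,0,0]}]'; python3 -c "from h import *;st()"
python3 -m creep '[{"slide":[-0.9,-0.9,-0.5],"angular":[0,0,0]},{"slide":[-0.9,-0.9,0],"angular":[0,0,0]},{"slide":[-0.9,-0.9,0],"angular":[0,0,0]},{"slide":[-0.9,-0.9,0],"angular":[0,0,0]},{"slide":[-0.9,0,0],"angular":[0,0,0]}]'
python3 -m creep '[{"slide":[-0.5,0,0],"angular":[0,0,0]},{"slide":[0,0,0],"angular":[0,0,0]}]'
python3 -c "
from h import *
st(); snap('wrist','j_wrist')"
```

```text
time: 9.92
tool_pos: [0.551, -0.0672, 0.2133]
tcp_rot: [-0.208, -3.122, -0.003]
wrist_force: [-16.3, 2.8, 11.4]
width: -0.001
t 9.92 tip box x 0.0106 y 0.0946 z 0.0403 yaw_err 0.19  F [-16.3   2.8  11.4] w -0.00
time: 10.33
tool_pos: [0.5371, -0.0658, 0.2825]
tcp_rot: [0.208, 3.134, 0.001]
wrist_force: [0.4, 0.3, 0.8]
width: 0.001
t 10.33 tip box x -0.0010 y 0.0940 z 0.1095 yaw_err 0.19  F [0.4 0.3 0.8] w 0.00
time: 10.75
tool_pos: [0.6377, -0.1739, 0.2953]
tcp_rot: [0.212, 3.131, -0.003]
wrist_force: [0.6, -0.5, -0.5]
width: 0.005
time: 10.92
tool_pos: [0.6517, -0.1728, 0.295]
tcp_rot: [0.209, 3.13, -0.001]
wrist_force: [0.7, -0.0, 0.4]
width: 0.001
t 10.92 tip box x 0.1277 y 0.0035 z 0.1220 yaw_err 0.14  F [ 0.7 -0.   0.4] w 0.00
```

View pics/j_wrist.png

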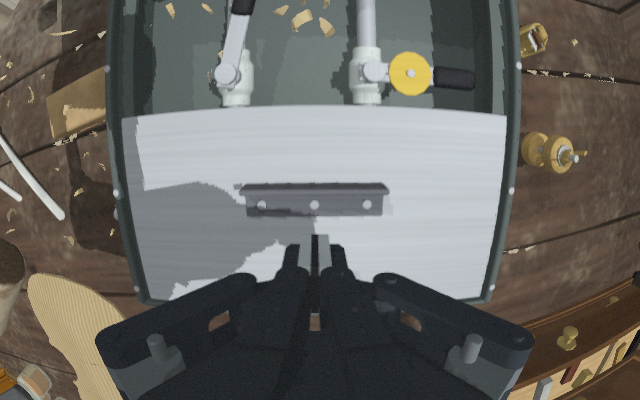

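The tagged lever now points to box +y: pivot at (372,71), tip at (474,78). The lip is at (315,190), ahead of the fingertips. I'll check the lever angle, the plain grip and the lip.

```bash
python3 -c "
from h import *
T=np.load('pics/j_wrist_T.npy')
b=box(ray('wrist',[[372,71],[474,78],[411,73],[226,73]],.05,T)); print(np.round(b,4))
v=b[1]-b[0]; print('lever',np.degrees(np.arctan2(v[1],-v[0])))
v=b[0]-b[3]; print('pivot line',np.degrees(np.arctan2(-v[0],v[1])))
print(np.round(box(ray('wrist',[[240,186],[388,186]],.09,T)),4))
p=cv2.imread('pics/j_wrist.png');cv2.imwrite('pics/j_c.png',cv2.resize(p[0:220,200:520],None,fx=2.4,fy=2.4,interpolation=cv2.INTER_CUBIC))
"
```

```text
[[ 0.0304  0.0415]
 [ 0.0279  0.12  ]
 [ 0.0298  0.0694]
 [ 0.0309 -0.0589]]
lever 88.19317542781329
pivot line 0.26653174590573586
[[ 0.1022 -0.0408]
 [ 0.1018  0.0455]]
```

View pics/j_c.png

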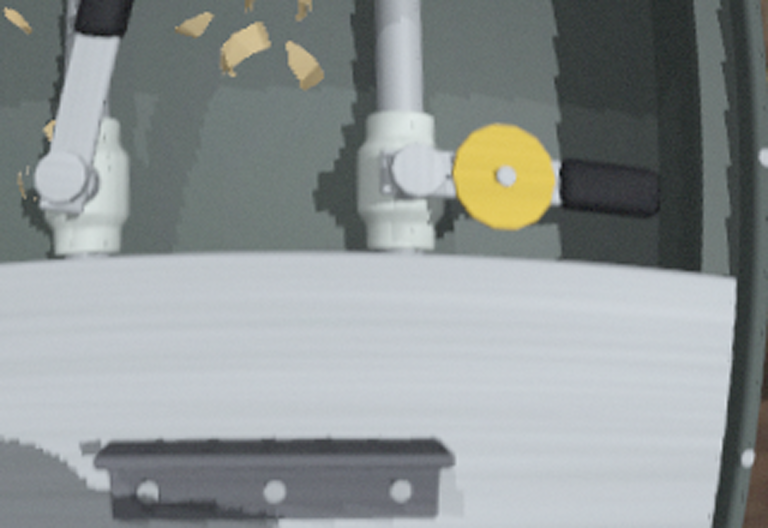

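```bash

python3 -m creep '[{"slide":[-0.1,0,0.8],"angular":[0,0,0]},{"slide":[0,0,0.8],"angular":[0,0,0]},{"slide":[0,0,0],"angular":[0,0,0]},{"slide":[0,0,0],"angular":[0,0,0]}]'; python3 -c "from h import *;st()"
```

```text
time: 11.3
tool_pos: [0.65, -0.1713, 0.2529]
tcp_rot: [-0.208, -3.131, -0.002]
wrist_force: [0.4, -0.3, -0.3]
width: -0.001
t 11.30 tip box x 0.1243 y 0.0048 z 0.0799 yaw_err 0.21  F [ 0.4 -0.3 -0.3] w -0.00
```

```bash

python3 -m creep '[{"slide":[0.2,-0.1,0],"angular":[0,0,0]},{"slide":[0.3,0,0],"angular":[0,0,0]},{"slide":[0.3,0,0],"angular":[0,0,0]},{"slide":[0.3,0,0],"angular":[0,0,0]}]'; python3 -c "from h import *;st()"
python3 -m creep '[{"slide":[0.4,0,0],"angular":[0,0,0]},{"slide":[0.4,0,0],"angular":[0,0,0]},{"slide":[0.4,0,0],"angular":[0,0,0]},{"slide":[0.4,0,0],"angular":[0,0,0]}]'; python3 -c "from h import *;st();snap('scene','k_scene')"
```

```text
time: 11.63
tool_pos: [0.6239, -0.171, 0.2563]
tcp_rot: [0.208, 3.131, -0.001]
wrist_force: [3.8, -1.0, 1.5]
width: -0.0
t 11.63 tip box x 0.0998 y 0.0013 z 0.0833 yaw_err 0.19  F [ 3.8 -1.   1.5] w -0.00
time: 11.97
tool_pos: [0.5842, -0.1658, 0.2561]
tcp_rot: [0.208, 3.13, -0.001]
wrist_force: [5.9, -0.5, 4.4]
width: 0.001
t 11.97 tip box x 0.0598 y 0.0012 z 0.0831 yaw_err 0.19  F [ 5.9 -0.5  4.4] w 0.00
```

View pics/k_scene.png

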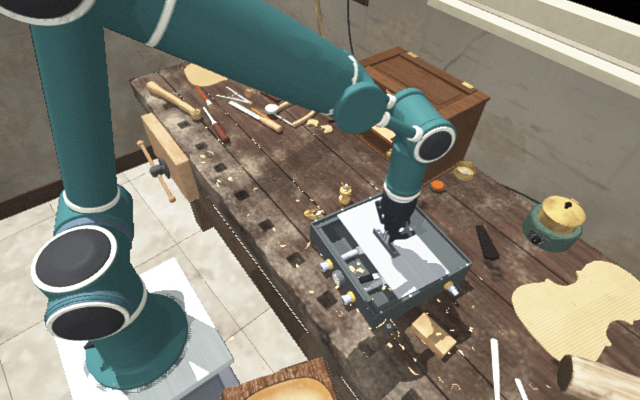

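The picture shows the cover sliding forward, with the fingers behind the lip at about (390,235). I'll carry on.

```bash

python3 -m creep '[{"slide":[0.4,0,0],"angular":[0,0,0]},{"slide":[0.4,0,0],"angular":[0,0,0]},{"slide":[0.4,0,0],"angular":[0,0,0]},{"slide":[0.4,0,0],"angular":[0,0,0]},{"slide":[0.3,0,0],"angular":[0,0,0]}]'; python3 -c "from h import *;st()"
python3 -m creep '[{"slide":[0.2,0,0],"angular":[0,0,0]},{"slide":[0.15,0,0],"angular":[0,0,0]}]'; python3 -c "from h import *;st()"
```

```text
time: 12.43
tool_pos: [0.5366, -0.1595, 0.2551]
tcp_rot: [0.208, 3.133, -0.001]
wrist_force: [5.0, -2.4, 3.8]
width: 0.0
t 12.43 tip box x 0.0114 y 0.0009 z 0.0821 yaw_err 0.20  F [ 5.  -2.4  3.8] w 0.00
time: 12.6
tool_pos: [0.5281, -0.1585, 0.2551]
tcp_rot: [0.208, 3.133, -0.002]
wrist_force: [6.0, -1.9, 3.1]
width: 0.001
t 12.60 tip box x 0.0029 y 0.0007 z 0.0821 yaw_err 0.20  F [ 6.  -1.9  3.1] w 0.00
```

```bash

python3 -m creep '[{"slide":[0.12,0,0],"angular":[0,0,0]},{"slide":[0.1,0,0],"angular":[0,0,0]}]'; python3 -c "from h import *;st()"
python3 -m creep '[{"slide":[0.1,0,0],"angular":[0,0,0]},{"slide":[0.1,0,0],"angular":[0,0,0]}]'; python3 -c "from h import *;st()"
```

```text
time: 12.77
tool_pos: [0.523, -0.1578, 0.2551]
tcp_rot: [0.208, 3.132, -0.002]
wrist_force: [6.5, -2.7, 3.0]
width: 0.003
t 12.77 tip box x -0.0022 y 0.0007 z 0.0821 yaw_err 0.20  F [ 6.5 -2.7  3. ] w 0.00
time: 12.93
tool_pos: [0.5184, -0.157, 0.2551]
tcp_rot: [0.209, 3.132, -0.001]
wrist_force: [6.8, 0.6, 2.4]
width: -0.0
t 12.93 tip box x -0.0068 y 0.0009 z 0.0821 yaw_err 0.18  F [6.8 0.6 2.4] w -0.00
```

```bash

python3 -m creep '[{"slide":[0.1,0,0],"angular":[0,0,0]},{"slide":[0.08,0,0],"angular":[0,0,0]}]'; python3 -c "from h import *;st()"
```

```text
time: 13.1
tool_pos: [0.5146, -0.1562, 0.2553]
tcp_rot: [0.209, 3.129, -0.0]
wrist_force: [12.8, 0.8, -1.5]
width: -0.001
t 13.10 tip box x -0.0102 y 0.0014 z 0.0823 yaw_err 0.15  F [12.8  0.8 -1.5] w -0.00
```

```bash

python3 -m creep '[{"slide":[0,0,0],"angular":[0,0,0]},{"slide":[0,0,0],"angular":[0,0,0]},{"slide":[0,0,0],"angular":[0,0,0]}]'; python3 -c "from h import *;st()"
python3 -m creep '[{"slide":[-0.3,0,0],"angular":[0,0,0]},{"slide":[-0.3,0,0],"angular":[0,0,0]},{"slide":[0,0,-0.9],"angular":[0,0,0]},{"slide":[0,0,-0.9],"angular":[0,0,0]},{"slide":[-0.8,0,-0.9],"angular":[0,0,0]}]'
python3 -m creep '[{"slide":[-0.9,0,-0.9],"angular":[0,0,0]},{"slide":[-0.9,0,-0.9],"angular":[0,0,0]},{"slide":[-0.9,0,-0.9],"angular":[0,0,0]},{"slide":[-0.5,0,0],"angular":[0,0,0]},{"slide":[0,0,0],"angular":[0,0,0]}]'; python3 -c "
from h import *
st(); snap('wrist','l_wrist')
p,d,T=snap('scene','l_scene'); cv2.imwrite('pics/l_scene_c.png',cv2.resize(p[150:340,290:490,::-1],None,fx=3,fy=3,interpolation=cv2.INTER_CUBIC))"
```

```text
time: 13.35
tool_pos: [0.5148, -0.1561, 0.2552]
tcp_rot: [0.209, 3.129, -0.0]
wrist_force: [9.5, 0.4, -0.4]
width: -0.001
t 13.35 tip box x -0.0101 y 0.0014 z 0.0822 yaw_err 0.17  F [ 9.5  0.4 -0.4] w -0.00
time: 13.77
tool_pos: [0.5446, -0.16, 0.3195]
tcp_rot: [-0.208, -3.124, -0.004]
wrist_force: [-0.5, 0.3, -0.6]
width: 0.002
time: 14.18
tool_pos: [0.6294, -0.1717, 0.3901]
tcp_rot: [0.208, 3.134, -0.001]
wrist_force: [-0.6, 0.3, 0.7]
width: -0.001
t 14.18 tip box x 0.1048 y 0.0014 z 0.2171 yaw_err 0.22  F [-0.6  0.3  0.7] w -0.00
```

View pics/l_wrist.png

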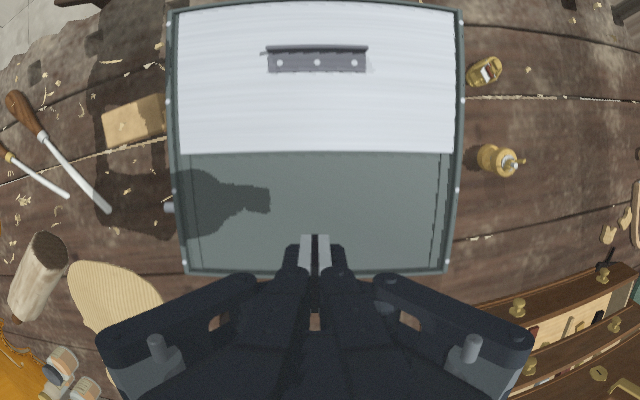

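View pics/l_scene_c.png

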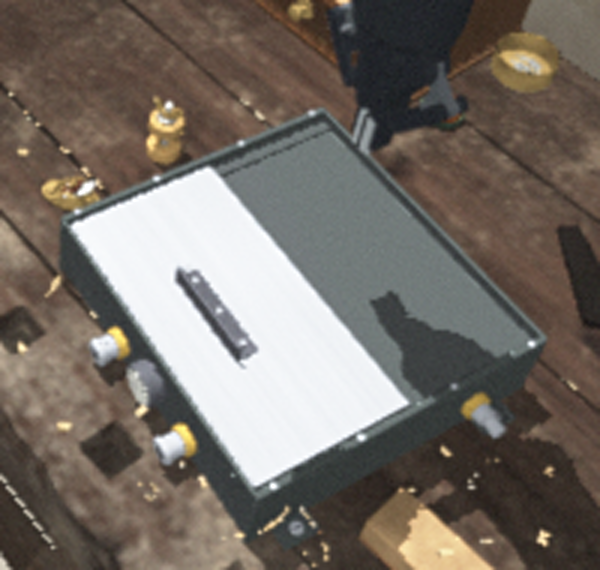

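Both views show the cover forward and flat, with its rear edge at row 153 in the wrist picture and the bystanders in place. One numeric check, then I hand in.

```bash
python3 -c "
from h import *
T=np.load('pics/l_wrist_T.npy')
print('lip top',np.round(box(ray('wrist',[[266,46],[368,46]],.09,T)),4))
print('cover rear edge (closed +75)',np.round(box(ray('wrist',[[182,155],[453,153]],.07,T)),4))
from workcell import order
print(order.finish_job())"
```

```text
lip top [[-0.0228 -0.0417]
 [-0.0236  0.046 ]]
cover rear edge (closed +75) [[ 0.0741 -0.1311]
 [ 0.0703  0.1388]]
the job is handed in; nothing more can be done
None
```

I carried out all three steps in order and handed the job in at about 14 s of the 54 s allowed; the hand-in reports no verdict.

- **Cover back:** I pushed it by its lip to the rear stop, where the wrist force rose to about 13 N. The lip's front edge then measured at about box x 0.102 m.
- **Lever:** The tagged valve is the left one. I pushed its lever against its stop, with the force rising to about 22 N. It measured 88° in the wrist picture, against about 7° before. The limit is 85°, and the measurement is only good to a degree or two.
- **Cover forward:** I pushed it to the front stop, again with about 13 N. The last picture puts the lip's top at about box x -0.023 m, with the cover flat and the arm clear.
- **Plain lever and bystanders:** I never pushed against the plain lever, and its pointing direction looked unchanged in the pictures taken before the cover closed over it. The plane, the clamp and the sanding block showed no visible shift. I did not measure any of these numerically at the end.

**Disagreements in the checks:**
- **Fingertip length:** I briefly assumed the shut fingertips reach 13 mm further than they do, so the first pass at the lever went over its sleeve without touching. I corrected this and repeated the push.
- **Lip contact:** For the same reason, the fingers met the lip only near its top edge on the way back.
- **Box direction:** The camera estimates disagreed by about 2°, which is a few millimetres.

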